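# Consolidate the lamp socket trays

## Robot

A 6-joint arm with a two-finger parallel gripper is mounted at the origin on the work surface. World frame = base frame: x ahead of the robot, y to its left, z up, the work surface at z = 0. Lengths are in m, angles in rad, forces in N, time in s.
With the tool pointing down it reaches from about 0.325 to 0.775 m from the base axis. Payload 5.5 kg.
Tool frame: the origin (TCP) lies on the centre line of the jaws, within the pads' length; the fingertips stand 17 mm ahead of it and the grasp point (between the pads) lies 2 mm behind it; z points along the fingers, y is the direction in which the jaws open and shut (so a half turn about z gives the same grasp; the last joint's range is limited). The gripper opens to 85 mm and grips with 20 to 120 N. Pads are 22 mm wide; open, the fingers measure 114 mm over their backs; the gripper's body (76 mm by 85 mm) begins 54 mm behind the grasp point. The pads swing forward as they close: fully open they stand 13 mm farther back than shut.
Start: joints at [1.103, 0.091, 1.231, -0, 1.82, -0.057], TCP at [0.24, 0.55, 0.248] pointing down, gripper open.
Joint ranges: [-2.87, 2.87], [-0.86, 2.18], [0.17, 2.46], [-1.51, 4.65], [0.06, 2.69], [-2.65, 2.65]. Speed limits (rad/s): [2.57, 2.57, 3.01, 3.14, 3.14, 3.14].

## Interface

Orientations are given as a unit quaternion [w, x, y, z].
In Python, from plant import telemetry, optics, ticket gives the robot as it stands. The module is installed in compiled form; this text tells all that it offers.
- The arm moves only by the shell command python3 -m handwheel 'ROWS' [OPENING] [FORCE]. ROWS is JSON, a list of rows, each an object of numbers: "x", "y", "z": the shift along the tool's x, y, z in mm; "turn": the turn about the tool's z in degrees. A call has 1 to 5 rows; each row is the pose to reach, as a shift and turn from the pose commanded when the call began, along the tool's axes at that moment; what a row does not reach only later rows make up. A row lasts 1/12 s, in which the tool goes at most 41.7 mm and 7.16 degrees, less where a joint would pass 70% of its speed; a pose out of reach is approached as far as the arm can. A call with a gripper value outside its range is refused whole. OPENING is the finger opening in mm, from 0 to 85.4, set as the call begins (- or left out, the last holds). The fingers move at their own pace and stop on an object; FORCE is the grip in N (left out, the last holds). Time passes only in rows, so rows that repeat a pose let the fingers close. It gives the time, the measured TCP pose, the force and the opening at its end, in the units of the state.
- telemetry.read_state(): the state, without advancing time (a new reading comes with each control period).
- optics.read_camera(name): name is "scene" or "top" or "wrist"; returns a dict with "img" (420x560x3 uint8, red, green, blue), "depth" (420x560 float32, m along the optical axis (not along the pixel's ray), 0 where there is no reading), "fx", "fy", "cx", "cy" (pixels), "origin" and "attitude" of the camera in the world. Camera axes: x right, y down, z forward; pixel columns grow to the right and rows downward; lengths in m; the calibration is good to about 2 mm. A picture is of the moment at which its call begins.
- ticket.job_done(): hands the job in, once; it reports no verdict.
The state is a dict: "t": time; "q": joint angles; "joint_vel": joint speeds; "joint_torque": joint torques, N m; "position": TCP position; "tcp_rot": TCP orientation; "force": force on the tool from outside, world axes, zero at the start; "wrist_torque": the same for the moment, N m; "gripper_width": finger opening in m.
Only numpy, scipy, OpenCV 4.12 (cv2) and the standard library are available. Lean on these libraries where they do the work, as an engineer would, in place of code of your own. Each camera call takes 0.05 s, during which the arm holds its last target. There are 200 camera calls.

## Task

Make up one full tray of brass lamp sockets: fill the free pockets of the tray that already holds three with the two sockets from the other part-filled tray and the one left loose on the desk, each standing upright on its base in a pocket of its own. Once that tray is full, stack the emptied tray squarely on top of the tray that was already empty. Set things down rather than dropping them, keep the full tray and the bottom tray flat on the desk, and leave the ivory dial wheel where it lies.

Things in the scene. Friction and masses are not known exactly. Their poses are not given: they have to be found in the camera images.
- tray_a: Fuller tray: 3 sockets, 3 free pockets. Grey, 160 (x) x 118 (y) x 24 mm, origin centre of underside, z up; floor 3 mm, walls 4 mm. Grip rib 14 mm wide, 24 high, along x at y=0; cross dividers 4 mm, 18 high, at x=+-26. Six 48 mm square pockets centred x=-52,0,52, y=+-31 mm. All three trays are loose, alike, about 0.2 kg.
- tray_b: Other part-filled tray: holds two sockets at the start. Made as tray_a, same frame. Once empty, it lifts from above by the middle of its 14 mm rib, a finger in each middle pocket. Origin: centre of underside, x along its length.
- tray_c: Tray that is empty from the start, flat on the desk. Made as tray_a, same frame. The emptied tray stacks on it, underside on its rims, hence 24 mm higher.
- socket_1: Brass lamp socket, upright, 46 mm high, about 70 g, one of six alike: round black base 32 mm in diameter, 10 mm high; collar 29 mm, to z=14 mm; above it a brass shell 26 mm in diameter, open mouth on top. Origin: centre of underside, z up. Stands on the floor of a pocket of tray_a or tray_b (which one varies).
- socket_2: Brass lamp socket, upright, 46 mm high, about 70 g, one of six alike: round black base 32 mm in diameter, 10 mm high; collar 29 mm, to z=14 mm; above it a brass shell 26 mm in diameter, open mouth on top. Origin: centre of underside, z up. Stands on the floor of a pocket of tray_a or tray_b (which one varies).
- socket_3: Brass lamp socket, upright, 46 mm high, about 70 g, one of six alike: round black base 32 mm in diameter, 10 mm high; collar 29 mm, to z=14 mm; above it a brass shell 26 mm in diameter, open mouth on top. Origin: centre of underside, z up. Stands on the floor of a pocket of tray_a or tray_b (which one varies).
- socket_4: Brass lamp socket, upright, 46 mm high, about 70 g, one of six alike: round black base 32 mm in diameter, 10 mm high; collar 29 mm, to z=14 mm; above it a brass shell 26 mm in diameter, open mouth on top. Origin: centre of underside, z up. Stands on the floor of a pocket of tray_a or tray_b (which one varies).
- socket_5: Brass lamp socket, upright, 46 mm high, about 70 g, one of six alike: round black base 32 mm in diameter, 10 mm high; collar 29 mm, to z=14 mm; above it a brass shell 26 mm in diameter, open mouth on top. Origin: centre of underside, z up. Stands on the floor of a pocket of tray_a or tray_b (which one varies).
- socket_6: Brass lamp socket, upright, 46 mm high, about 70 g, one of six alike: round black base 32 mm in diameter, 10 mm high; collar 29 mm, to z=14 mm; above it a brass shell 26 mm in diameter, open mouth on top. Origin: centre of underside, z up. Stands loose on the desk among other small parts.
- dial_wheel: Ivory flat dial wheel with ten finger holes and a low hub, 75 mm in diameter, 8 mm thick (12 at the hub), lying on the desk. Origin: centre of underside. To be left alone.
Things that resemble listed ones, but are neither listed nor needed, are in the scene too. What is shaped like the tray_b but green or pink is not meant.

How it is judged:
On the way, in this order (a step that is already met when the one before it is completed fails the run):
1. all six sockets stand upright in the pockets of the fuller tray (tray_a) (x of socket_1 in the frame of tray_a between -0.078 and 0.078 m and y of socket_1 in the frame of tray_a between -0.057 and 0.057 m and z of socket_1 in the frame of tray_a between -0.002 and 0.008 m and angle between each of socket_1, socket_2, socket_3, socket_4, socket_5, socket_6's own z axis and vertical below 0.12 rad and x of socket_2 in the frame of tray_a between -0.078 and 0.078 m and y of socket_2 in the frame of tray_a between -0.057 and 0.057 m and z of socket_2 in the frame of tray_a between -0.002 and 0.008 m and x of socket_3 in the frame of tray_a between -0.078 and 0.078 m and y of socket_3 in the frame of tray_a between -0.057 and 0.057 m and z of socket_3 in the frame of tray_a between -0.002 and 0.008 m and x of socket_4 in the frame of tray_a between -0.078 and 0.078 m and y of socket_4 in the frame of tray_a between -0.057 and 0.057 m and z of socket_4 in the frame of tray_a between -0.002 and 0.008 m and x of socket_5 in the frame of tray_a between -0.078 and 0.078 m and y of socket_5 in the frame of tray_a between -0.057 and 0.057 m and z of socket_5 in the frame of tray_a between -0.002 and 0.008 m and x of socket_6 in the frame of tray_a between -0.078 and 0.078 m and y of socket_6 in the frame of tray_a between -0.057 and 0.057 m and z of socket_6 in the frame of tray_a between -0.002 and 0.008 m), for 0.2 s.
2. the emptied tray (tray_b) sits on the tray that was already empty (tray_c) (horizontal distance between tray_b and tray_c below 0.012 m and z of tray_b in the frame of tray_c between 0.02 and 0.028 m and angle between the x axis of tray_b and the x axis of tray_c, either way round below 0.15 rad and angle between tray_b's own z axis and vertical below 0.06 rad), for 0.2 s.
At the end, for the whole second after the job is handed in: Six sockets upright (0.12 rad) on tray_a's pocket floors; tray_b level on tray_c, centres within 12 mm, sides parallel within 0.15 rad, 20 to 28 mm higher; tray_a and tray_c flat on the desk; all at rest; dial wheel within 15 mm of its start (all of step 1 and all of step 2 and height (world z) of each of tray_a, tray_c below 0.006 m and angle between each of tray_a, tray_c's own z axis and vertical below 0.06 rad and linear speed of each of socket_1, socket_2, socket_3, socket_4, socket_5, socket_6, tray_a, tray_b, tray_c below 0.02 m/s and not (distance of dial_wheel from where it was at the start of the episode above 0.015 m)); the robot touches nothing.
It fails at once if the dial wheel is shifted by more than 15 mm (distance of dial_wheel from where it was at the start of the episode above 0.015 m).
It fails at once if a socket or the emptied tray is dropped (falls free faster than 0.8 m/s, about 33 mm) ((linear speed of socket_1 above 0.8 m/s and contact force between the fingers and socket_1 below 0.01 N) or (linear speed of socket_2 above 0.8 m/s and contact force between the fingers and socket_2 below 0.01 N) or (linear speed of socket_3 above 0.8 m/s and contact force between the fingers and socket_3 below 0.01 N) or (linear speed of socket_4 above 0.8 m/s and contact force between the fingers and socket_4 below 0.01 N) or (linear speed of socket_5 above 0.8 m/s and contact force between the fingers and socket_5 below 0.01 N) or (linear speed of socket_6 above 0.8 m/s and contact force between the fingers and socket_6 below 0.01 N) or (linear speed of tray_b above 0.8 m/s and contact force between the fingers and tray_b below 0.01 N)).
It also fails if it takes over 115 s, if anything falls off the work surface, if the arm or the gripper's body presses on something with over 40 N, if the wrist force passes 120 N, or if a joint passes its speed limit or range.

## Working session

There is one attempt and no reset: what is moved stays moved. The work goes in short steps, Python scripts to look and compute and a shell command to move; the robot and the scene stay as the last step left them, time stands still between calls to the robot, and variables do not carry over. Pictures are saved under pics/ and viewed, about 12 in all and at most 16, crops included, and the job is handed in when it is done.

```bash
mkdir -p pics; cat > h.py <<'E'
import numpy as np, cv2
from plant import telemetry, optics
from scipy.spatial.transform import Rotation as R
def rot(a):
    a=np.array(a,float)
    return a if a.shape==(3,3) else R.from_quat(a[[1,2,3,0]]).as_matrix()
def cam(n,save=None):
    c=optics.read_camera(n)
    if save: cv2.imwrite('pics/'+save,c['img'][:,:,::-1])
    return c
def pts(c):
    d=c['depth']; v,u=np.indices(d.shape)
    p=np.stack([(u-c['cx'])/c['fx']*d,(v-c['cy'])/c['fy']*d,d],-1)
    return p@rot(c['attitude']).T+np.array(c['origin'])
def ray(c,u,v,z):
    r=rot(c['attitude'])@np.array([(u-c['cx'])/c['fx'],(v-c['cy'])/c['fy'],1])
    o=np.array(c['origin']); return o+r*(z-o[2])/r[2]
E
python3 - <<'E'
from h import *
s=telemetry.read_state();print(s)
for n in('scene','top'):
    c=cam(n,n+'1.png');print(n,c['fx'],c['cx'],c['cy'],c['origin'],c['attitude'])
E
```

```text
{'t': 0.0, 'q': array([ 1.10329191e+00,  9.18835933e-02,  1.23189783e+00,  1.69793722e-06,
        1.81978391e+00, -5.66956992e-02]), 'joint_vel': array([ 7.92255288e-04, -2.62795095e-04,  7.66138272e-05,  1.61092926e-03,
        1.04146709e-03,  1.00957124e-03]), 'joint_torque': array([ 1.53249413e-03, -4.58758664e+01, -4.17996848e+01, -1.82910167e-04,
        1.25236425e-02,  1.70897174e-06]), 'position': array([0.23949844, 0.5498598 , 0.24712927]), 'tcp_rot': array([-2.56364725e-04,  2.03962734e-01,  9.78978156e-01, -9.52440537e-04]), 'force': array([ 0.4168167 ,  0.59032547, -0.04915488]), 'wrist_torque': array([-0.01261517,  0.03479001,  0.03345837]), 'gripper_width': 0.08560149480154816}
scene 537.2520795699214 276.40119502571895 203.56071963443068 [1.25248085 0.55214202 0.90014095] [-0.18079067  0.42060062  0.8107138  -0.36490134]
top 495.429173161074 274.25405637381664 210.05643879152353 [ 0.19003454 -0.03463101  1.44351641] [-0.07355284  0.7048491  -0.70261187  0.06414267]
```

View pics/top1.png

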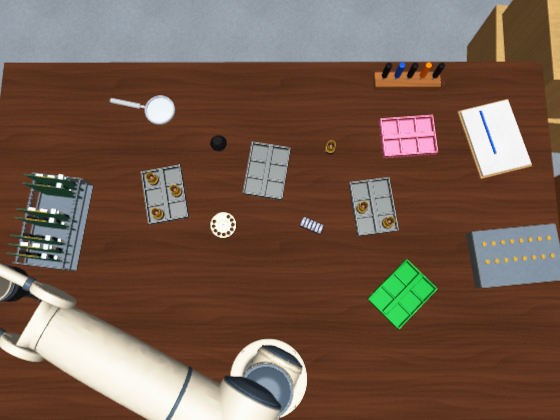

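View pics/scene1.png

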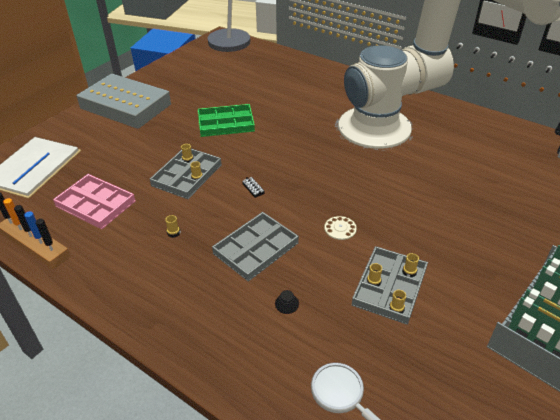

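Top view: the fuller grey tray (tray_a) is at (164,194), with sockets at (152,178), (175,190) and (157,213). Tray_b is at (374,206), with sockets at (362,207) and (388,222). The empty tray_c is at (267,170). The loose socket is at (330,147) and the dial at (223,225). 

Possible lookalikes:
- **Trays:** pink (408,136) and green (403,294), both rejected by colour.
- **Socket:** black knob (218,143), rejected because it has no brass shell.

Next I measure positions.

```bash
cat > meas.py <<'E'
from h import *
def trays(c,boxes):
    P=pts(c); hsv=cv2.cvtColor(c['img'],cv2.COLOR_RGB2HSV)
    for n,(u,v) in boxes.items():
        m=np.zeros(P.shape[:2],bool); m[v-42:v+42,u-42:u+42]=1
        g=m&(hsv[...,1]<70)&(hsv[...,2]>60)&(P[...,2]>-.01)&(P[...,2]<.035)
        g=cv2.morphologyEx(g.astype(np.uint8),cv2.MORPH_CLOSE,np.ones((9,9)))
        k,l,st,_=cv2.connectedComponentsWithStats(g); i=1+np.argmax(st[1:,4])
        vs,us=np.nonzero(l==i)
        q=np.array([ray(c,a,b,.024)[:2] for a,b in zip(us,vs)])
        (cx,cy),(w,h),a=cv2.minAreaRect((q*1000).astype(np.float32))
        if w<h: w,h,a=h,w,a+90
        print(n,'centre',round(cx),round(cy),'size',round(w),round(h),'long axis deg',round((a+90)%180-90,1),'topz',np.percentile(P[l==i][:,2],[50,95]).round(3))
def socks(c,zlo=.036):
    P=pts(c); hsv=cv2.cvtColor(c['img'],cv2.COLOR_RGB2HSV)
    b=(hsv[...,0]>12)&(hsv[...,0]<32)&(hsv[...,1]>110)&(P[...,2]>zlo)&(P[...,2]<.062)
    b=cv2.dilate(b.astype(np.uint8),np.ones((3,3)))
    k,l,st,ce=cv2.connectedComponentsWithStats(b)
    for i in range(1,k):
        if st[i,4]<12: continue
        q=P[(l==i)&(P[...,2]>zlo)&(P[...,2]<.062)]
        (x,y),r=cv2.minEnclosingCircle((q[:,:2]*1000).astype(np.float32))
        print('sock px',ce[i].round(),'xy',round(x),round(y),'r',round(r,1),'z',np.percentile(q[:,2],90).round(3),len(q))
E
python3 - <<'E'
from meas import *
c=cam('top')
trays(c,dict(a=(164,194),b=(374,206),c=(267,170)))
socks(c)
P=pts(c)
print('dial',ray(c,223,225,.008),P[225,223],'knob',P[143,218],'clip',P[225,312])
E
```

```text
a centre 519 310 size 165 123 long axis deg 10.8 topz [0.011 0.038]
b centre 484 -304 size 164 120 long axis deg 7.7 topz [0.008 0.032]
c centre 592 10 size 165 120 long axis deg -9.0 topz [0.006 0.027]
sock px [405.  73.] xy 891 -411 r 8.1 z 0.049 4
sock px [381.  78.] xy 877 -336 r 14.6 z 0.061 14
sock px [411.  81.] xy 866 -424 r 36.0 z 0.058 26
sock px [392.  79.] xy 874 -371 r 9.0 z 0.039 7
sock px [426.  80.] xy 868 -469 r 15.2 z 0.062 10
sock px [435.  81.] xy 866 -499 r 5.8 z 0.06 9
sock px [331. 145.] xy 663 -182 r 12.9 z 0.05 31
sock px [150. 177.] xy 564 348 r 13.0 z 0.051 43
sock px [174. 189.] xy 528 276 r 13.2 z 0.052 39
sock px [363. 206.] xy 479 -272 r 13.1 z 0.052 40
sock px [156. 212.] xy 459 328 r 13.4 z 0.051 40
sock px [390. 221.] xy 434 -346 r 13.2 z 0.052 34
sock px [548. 238.] xy 388 -788 r 9.6 z 0.057 34
sock px [530. 239.] xy 382 -734 r 9.7 z 0.056 31
sock px [539. 238.] xy 385 -761 r 10.8 z 0.055 36
sock px [502. 242.] xy 375 -658 r 9.9 z 0.058 33
sock px [512. 241.] xy 378 -684 r 10.0 z 0.057 30
sock px [521. 240.] xy 381 -709 r 11.7 z 0.058 33
sock px [484. 244.] xy 370 -605 r 10.5 z 0.057 36
sock px [493. 243.] xy 373 -629 r 10.3 z 0.057 30
sock px [552. 255.] xy 339 -791 r 9.9 z 0.058 36
sock px [524. 258.] xy 329 -714 r 10.5 z 0.056 36
sock px [534. 257.] xy 332 -742 r 9.7 z 0.056 30
sock px [542. 256.] xy 335 -765 r 9.4 z 0.058 30
sock px [506. 260.] xy 324 -662 r 9.6 z 0.057 33
sock px [515. 259.] xy 328 -689 r 9.6 z 0.055 36
sock px [487. 262.] xy 319 -611 r 9.8 z 0.056 34
sock px [496. 261.] xy 322 -636 r 10.7 z 0.056 34
dial [0.42853877 0.13571638 0.008     ] [0.42807028 0.13538177 0.01081976] knob [0.67205216 0.15361597 0.03431383] clip [ 0.42907194 -0.12570359  0.00839649]
```

```bash
cat > go.py <<'E'
import sys; from h import *
# print tool-frame shift to world goal x y z(mm) and tool-y yaw(deg)
s=telemetry.read_state(); M=rot(s['tcp_rot']); p=np.array(s['position'])*1000
yaw=np.degrees(np.arctan2(M[1,1],M[0,1]))
print('t',round(s['t'],2),'tcp',p.round(1),'yaw',yaw.round(1),'F',np.round(s['force'],1),'w',round(s['gripper_width']*1000,1),'j6',s['q'][5].round(2))
for a in sys.argv[1:]:
    g=np.array([float(v) for v in a.split(',')])
    print(a,'-> shift',(M.T@(g[:3]-p)).round(1),'turn',(-(g[3]-yaw) if len(g)>3 else 0)); p=g[:3]
E
python3 -m handwheel '[{"turn":-7},{"turn":-14},{"turn":-21},{"turn":-28},{"turn":-33.5}]' 60 40
python3 -m handwheel '[{"turn":0}]'
python3 go.py 663,-182,200,100
```

```text
t 0.15 tcp [239.5 549.9 247.4] yaw 66.5 F [0.5 0.6 0.4] w 85.5 j6 -0.06
663,-182,200,100 -> shift [-680.5 -501.9   48.1] turn -33.53252672180436$[0]: bad value
$[0]: bad value
```

```bash

python3 -m handwheel '[{"x":0,"y":0,"z":0,"turn":-7},{"x":0,"y":0,"z":0,"turn":-14},{"x":0,"y":0,"z":0,"turn":-21},{"x":0,"y":0,"z":0,"turn":-28},{"x":0,"y":0,"z":0,"turn":-33.5}]' 60 40
python3 -m handwheel '[{"x":0,"y":0,"z":0,"turn":0}]'
python3 go.py 663,-182,200,100
```

```text
t: 0.57
position: [0.2396, 0.55, 0.2478]
tcp_rot: [-0.0, -0.09, 0.996, -0.0]
force: [-0.4, 0.8, 0.2]
gripper_width: 0.0598
t: 0.65
position: [0.2396, 0.55, 0.2478]
tcp_rot: [-0.0, -0.089, 0.996, -0.0]
force: [0.5, 0.1, 0.5]
gripper_width: 0.0599
t 0.65 tcp [239.6 550.  247.8] yaw 100.2 F [0.5 0.1 0.5] w 59.9 j6 -0.64
663,-182,200,100 -> shift [-287.8 -795.2   48.2] turn 0.15542033803136235
```

```bash

python3 -m handwheel '[{"x":-12,"y":-32,"z":2,"turn":0},{"x":-24,"y":-64,"z":4,"turn":0},{"x":-36,"y":-96,"z":6,"turn":0},{"x":-48,"y":-128,"z":8,"turn":0},{"x":-58,"y":-159,"z":10,"turn":0}]' >/dev/null
python3 -m handwheel '[{"x":-12,"y":-32,"z":2,"turn":0},{"x":-24,"y":-64,"z":4,"turn":0},{"x":-36,"y":-96,"z":6,"turn":0},{"x":-48,"y":-128,"z":8,"turn":0},{"x":-58,"y":-159,"z":10,"turn":0}]' >/dev/null
python3 -m handwheel '[{"x":-12,"y":-32,"z":2,"turn":0},{"x":-24,"y":-64,"z":4,"turn":0},{"x":-36,"y":-96,"z":6,"turn":0},{"x":-48,"y":-128,"z":8,"turn":0},{"x":-58,"y":-159,"z":10,"turn":0}]' >/dev/null
python3 -m handwheel '[{"x":-12,"y":-32,"z":2,"turn":0},{"x":-24,"y":-64,"z":4,"turn":0},{"x":-36,"y":-96,"z":6,"turn":0},{"x":-48,"y":-128,"z":8,"turn":0},{"x":-58,"y":-159,"z":10,"turn":0}]' >/dev/null
python3 -m handwheel '[{"x":-12,"y":-32,"z":2,"turn":0},{"x":-24,"y":-64,"z":4,"turn":0},{"x":-36,"y":-96,"z":6,"turn":0},{"x":-48,"y":-128,"z":8,"turn":0},{"x":-56,"y":-159,"z":8,"turn":0}]' >/dev/null
python3 -m handwheel '[{"x":0,"y":0,"z":0,"turn":0}]' >/dev/null
python3 go.py 663,-182,200,100
python3 - <<'E'
from meas import *
c=cam('wrist','w1.png'); print(c['origin'],c['depth'].shape)
socks(c)
E
```

```text
t 2.82 tcp [ 661.4 -188.6  197.1] yaw 99.5 F [ 1.5 -1.  -0.4] w 60.1 j6 -2.06
663,-182,200,100 -> shift [-2.7  6.2 -2.9] turn -0.5133446203888781
[ 0.5848643  -0.20212702  0.32370648] (420, 560)
sock px [285. 198.] xy 665 -182 r 13.1 z 0.047 299
sock px [ 40. 352.] xy 879 -415 r 4.3 z 0.053 30
sock px [  1. 351.] xy 878 -450 r 2.2 z 0.054 9
sock px [ 25. 352.] xy 874 -422 r 5.8 z 0.059 36
```

View pics/w1.png

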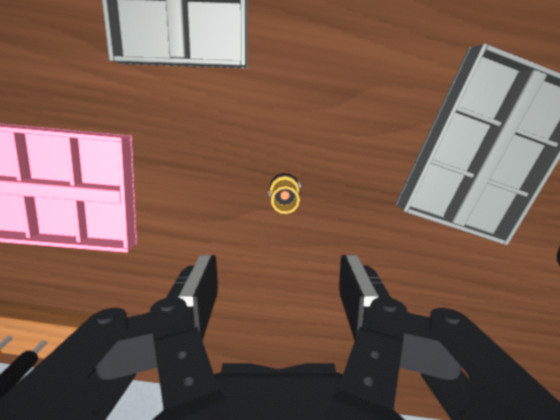

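The crop shows one upright brass socket at (285,195), with an open mouth and a dark base, between the pink tray and tray_c. It is the loose socket, at about (664,-182) mm. Now I pick it.

```bash

python3 -m handwheel '[{"x":-3.6,"y":6,"z":30,"turn":0},{"x":-3.6,"y":6,"z":65,"turn":0},{"x":-3.6,"y":6,"z":100,"turn":0},{"x":-3.6,"y":6,"z":135,"turn":0},{"x":-3.6,"y":6,"z":156,"turn":0}]' >/dev/null
python3 -m handwheel '[{"x":0,"y":0,"z":0,"turn":0},{"x":0,"y":0,"z":0,"turn":0}]' >/dev/null
python3 go.py 664,-182,41,100
python3 -m handwheel '[{"x":0,"y":0,"z":0,"turn":0},{"x":0,"y":0,"z":0,"turn":0},{"x":0,"y":0,"z":0,"turn":0},{"x":0,"y":0,"z":0,"turn":0},{"x":0,"y":0,"z":0,"turn":0}]' 15 40
python3 -m handwheel '[{"x":0,"y":0,"z":0,"turn":0},{"x":0,"y":0,"z":0,"turn":0},{"x":0,"y":0,"z":0,"turn":0}]'
python3 go.py 664,-182,150,100 513,340,150,100
```

```text
t 3.45 tcp [ 662.3 -175.4   43.2] yaw 99.9 F [ 0.7  0.6 -0.4] w 60.1 j6 -2.05
664,-182,41,100 -> shift [-0.6 -6.8  2.1] turn -0.07849587787551116
t: 3.87
position: [0.6649, -0.177, 0.0479]
tcp_rot: [0.003, -0.087, 0.996, -0.001]
force: [-0.4, 0.9, 6.7]
gripper_width: 0.0241
t: 4.12
position: [0.6649, -0.177, 0.0479]
tcp_rot: [0.002, -0.087, 0.996, -0.001]
force: [-0.5, 0.0, 6.6]
gripper_width: 0.0244
t 4.12 tcp [ 664.9 -177.    47.9] yaw 99.9 F [-0.5  0.   6.6] w 24.4 j6 -2.05
664,-182,150,100 -> shift [   1.2   -5.  -102.1] turn -0.054201751840352586
513,340,150,100 -> shift [ 58.6 540.2  -1.5] turn -0.054201751840352586
```

```bash
python3 - <<'E'
from meas import *
c=cam('wrist','w2.png'); cam('scene','s2.png')
i=cv2.imread('pics/s2.png')[190:260,120:230]; 
a=cv2.resize(i,(550,350)); b=cv2.resize(cv2.imread('pics/w2.png')[200:420,150:420],(430,350)); 
cv2.imwrite('pics/m2.png',cv2.resize(np.hstack([a,b]),(790,282)))
E
```

```text
(no output)
```

View pics/m2.png

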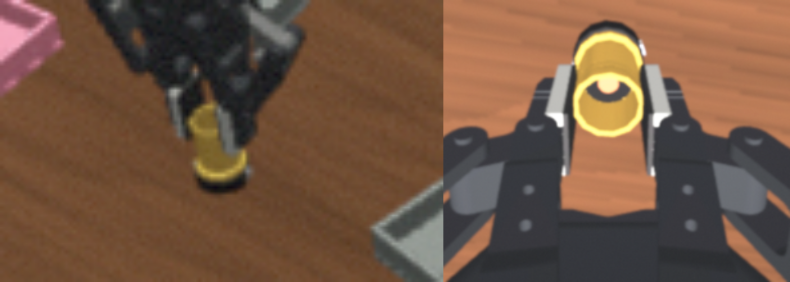

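Both views show the socket standing upright between the jaws. The ~7 N vertical force comes from the pads swinging forward as they close. Now I lift.

```bash

python3 -m handwheel '[{"x":0,"y":0,"z":-15,"turn":0},{"x":0,"y":0,"z":-40,"turn":0},{"x":0,"y":0,"z":-70,"turn":0},{"x":0,"y":0,"z":-100,"turn":0},{"x":0,"y":0,"z":-110,"turn":0}]'
python3 -m handwheel '[{"x":0,"y":0,"z":0,"turn":0},{"x":0,"y":0,"z":0,"turn":0},{"x":0,"y":0,"z":0,"turn":0},{"x":0,"y":0,"z":0,"turn":0}]' >/dev/null
python3 go.py 664,-182,155,100 513,340,155,100
python3 - <<'E'
from meas import *
c=cam('wrist','w3.png')
P=pts(c);hsv=cv2.cvtColor(c['img'],cv2.COLOR_RGB2HSV)
b=(hsv[...,0]>12)&(hsv[...,0]<32)&(hsv[...,1]>110)&(P[...,2]>.1)
print(b.sum(),P[b].min(0),P[b].max(0))
E
```

```text
t: 4.63
position: [0.6649, -0.1771, 0.1619]
tcp_rot: [0.004, -0.087, 0.996, -0.002]
force: [0.5, -0.3, 1.0]
gripper_width: 0.0239
t 4.97 tcp [ 662.3 -176.2  151.1] yaw 100.0 F [-0.6  0.1 -1. ] w 24.2 j6 -2.05
664,-182,155,100 -> shift [-0.6 -6.  -4. ] turn -0.03489603533793684
513,340,155,100 -> shift [ 58.4 540.3   1.5] turn -0.03489603533793684
3515 [ 0.5861156  -0.23927384  0.11213465] [ 0.67597367 -0.16149043  0.27770018]
```

View pics/w3.png

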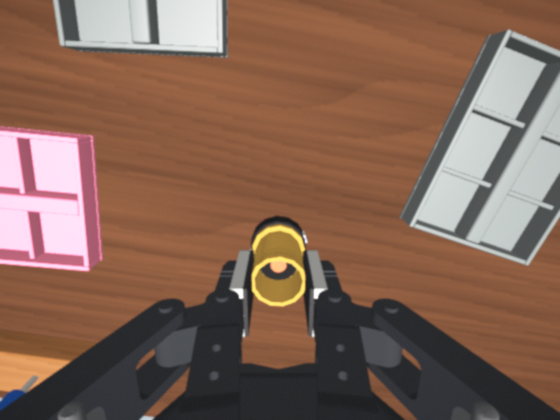

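```bash

python3 -m handwheel '[{"x":3,"y":25,"z":0,"turn":0},{"x":7,"y":60,"z":0,"turn":0},{"x":11,"y":98,"z":0,"turn":0},{"x":15,"y":136,"z":0,"turn":0},{"x":19,"y":174,"z":0,"turn":0}]' >/dev/null
python3 -m handwheel '[{"x":4,"y":38,"z":0,"turn":0},{"x":8,"y":76,"z":0,"turn":0},{"x":12,"y":114,"z":0,"turn":0},{"x":16,"y":152,"z":0,"turn":0},{"x":20,"y":190,"z":0,"turn":0}]' >/dev/null
python3 -m handwheel '[{"x":4,"y":38,"z":0,"turn":0},{"x":8,"y":76,"z":0,"turn":0},{"x":12,"y":114,"z":0,"turn":0},{"x":16,"y":144,"z":0,"turn":0},{"x":19,"y":170,"z":0,"turn":0}]' >/dev/null
python3 -m handwheel '[{"x":0,"y":0,"z":0,"turn":0},{"x":0,"y":0,"z":0,"turn":0},{"x":0,"y":0,"z":0,"turn":0},{"x":0,"y":0,"z":0,"turn":0},{"x":0,"y":0,"z":0,"turn":0}]' >/dev/null
python3 go.py 513,340,150,100
cat > held.py <<'E'
from meas import *
s=telemetry.read_state();M=rot(s['tcp_rot']);p=np.array(s['position'])
c=cam('wrist')
hsv=cv2.cvtColor(c['img'],cv2.COLOR_RGB2HSV)
L=(pts(c)-p)@M*1000
b=(hsv[...,0]>12)&(hsv[...,0]<32)&(hsv[...,1]>110)&(np.abs(L[...,:2]).max(-1)<40)&(np.abs(L[...,2])<60)
q=L[b];z0=np.percentile(q[:,2],2);r=q[q[:,2]<z0+6]
(x,y),rr=cv2.minEnclosingCircle(r[:,:2].astype(np.float32))
print('held: rim at tool z',z0.round(1),'centre tool xy',round(x,1),round(y,1),'r',round(rr,1),'brass bottom tool z',np.percentile(q[:,2],99).round(1))
E
python3 held.py
python3 - <<'E'
from meas import *
c=cam('wrist','w4.png');socks(c)
E
```

```text
t 6.68 tcp [514.3 338.1 154. ] yaw 99.9 F [ 0.2 -0.2 -1.4] w 23.9 j6 -1.22
513,340,150,100 -> shift [0.9 2.  4. ] turn -0.13486917184094693
held: rim at tool z 0.4 centre tool xy -0.4 -0.6 r 14.4 brass bottom tool z 36.8
sock px [277. 138.] xy 461 328 r 12.9 z 0.05 372
sock px [200. 214.] xy 531 278 r 13.1 z 0.05 597
```

View pics/w4.png

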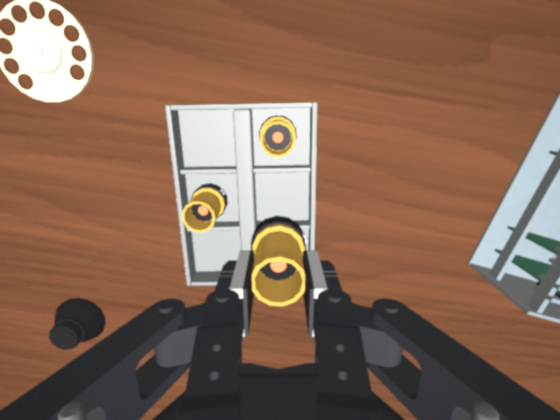

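Wrist view: tray_a is square to the jaws, and the target middle pocket at about (282,195) is free. The held socket is centred in the jaws. Now I lower it.

```bash

python3 -m handwheel '[{"x":0,"y":2.5,"z":20,"turn":0},{"x":0,"y":2.5,"z":45,"turn":0},{"x":0,"y":2.5,"z":70,"turn":0},{"x":0,"y":2.5,"z":85,"turn":0},{"x":0,"y":2.5,"z":92,"turn":0}]' >/dev/null
python3 -m handwheel '[{"x":0,"y":0,"z":0,"turn":0},{"x":0,"y":0,"z":0,"turn":0},{"x":0,"y":0,"z":0,"turn":0},{"x":0,"y":0,"z":0,"turn":0}]' >/dev/null
python3 go.py 514,341,49,100
```

```text
t 7.53 tcp [514.3 342.3  64.4] yaw 100.0 F [-0.1  0.3 -0.7] w 24.2 j6 -1.21
514,341,49,100 -> shift [ 0.6 -1.2 15.4] turn -0.044160837855244495
```

```bash

python3 -m handwheel '[{"x":0.5,"y":-1,"z":3,"turn":0},{"x":0.5,"y":-1,"z":6,"turn":0},{"x":0.5,"y":-1,"z":9,"turn":0},{"x":0.5,"y":-1,"z":12,"turn":0},{"x":0.5,"y":-1,"z":14.5,"turn":0}]' 
python3 -m handwheel '[{"x":0,"y":0,"z":0.5,"turn":0},{"x":0,"y":0,"z":1,"turn":0},{"x":0,"y":0,"z":1,"turn":0},{"x":0,"y":0,"z":1,"turn":0}]'
python3 go.py 514,341,49,100
```

```text
t: 7.95
position: [0.5135, 0.341, 0.0508]
tcp_rot: [0.001, -0.087, 0.996, 0.0]
force: [-8.3, -4.4, 25.7]
gripper_width: 0.024
t: 8.28
position: [0.5137, 0.341, 0.051]
tcp_rot: [0.001, -0.087, 0.996, 0.0]
force: [-6.5, -5.3, 16.7]
gripper_width: 0.0244
t 8.28 tcp [513.7 341.   51. ] yaw 100.0 F [-6.5 -5.3 16.7] w 24.4 j6 -1.21
514,341,49,100 -> shift [-0.3 -0.   2. ] turn -0.03577978831663131
```

```bash

python3 -m handwheel '[{"x":0,"y":0,"z":-1,"turn":0},{"x":0,"y":0,"z":-2,"turn":0},{"x":0,"y":0,"z":-2,"turn":0},{"x":0,"y":0,"z":-2,"turn":0},{"x":0,"y":0,"z":-2,"turn":0}]' 44
python3 -m handwheel '[{"x":0,"y":0,"z":-10,"turn":0},{"x":0,"y":0,"z":-30,"turn":0},{"x":0,"y":0,"z":-60,"turn":0},{"x":0,"y":0,"z":-100,"turn":0},{"x":0,"y":0,"z":-110,"turn":0}]'  >/dev/null
python3 -m handwheel '[{"x":0,"y":0,"z":0,"turn":0},{"x":0,"y":0,"z":0,"turn":0},{"x":0,"y":0,"z":0,"turn":0}]' >/dev/null
python3 go.py 480,-271,160,98
python3 - <<'E'
from meas import *
c=cam('wrist','w5.png');socks(c)
E
```

```text
t: 8.7
position: [0.5128, 0.3406, 0.048]
tcp_rot: [-0.001, -0.087, 0.996, -0.0]
force: [0.2, 1.2, -0.7]
gripper_width: 0.0437
t 9.37 tcp [512.6 340.5 157.5] yaw 100.0 F [-1.1 -0.1 -0.6] w 44.0 j6 -1.21
480,-271,160,98 -> shift [ 138.  -596.6   -1.8] turn 1.9641054174507673
sock px [274. 139.] xy 461 328 r 12.9 z 0.05 363
sock px [279. 208.] xy 514 341 r 13.1 z 0.05 486
sock px [198. 214.] xy 530 278 r 13.2 z 0.05 587
sock px [278. 268.] xy 567 349 r 13.1 z 0.05 578
```

View pics/w5.png

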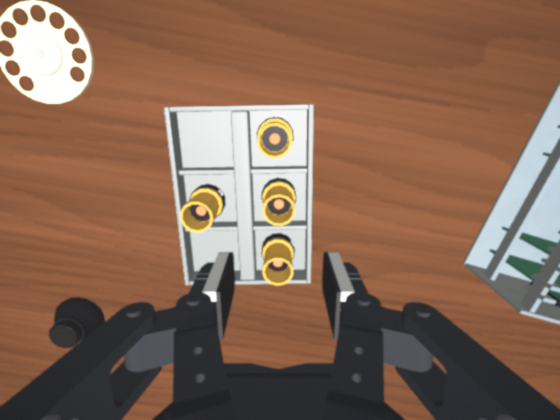

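Socket 4 stands upright in the middle pocket at about (279,208) px. Next is tray_b.

```bash

python3 -m handwheel '[{"x":5,"y":-20,"z":0,"turn":0},{"x":12,"y":-52,"z":0,"turn":0.5},{"x":20,"y":-86,"z":0,"turn":1},{"x":28,"y":-122,"z":0,"turn":2},{"x":36,"y":-158,"z":0,"turn":2}]' >/dev/null
python3 -m handwheel '[{"x":7,"y":-36,"z":0,"turn":0},{"x":14,"y":-72,"z":0,"turn":0},{"x":21,"y":-108,"z":0,"turn":0},{"x":28,"y":-144,"z":0,"turn":0},{"x":35,"y":-180,"z":0,"turn":0}]' >/dev/null
python3 -m handwheel '[{"x":7,"y":-36,"z":0,"turn":0},{"x":14,"y":-72,"z":0,"turn":0},{"x":21,"y":-108,"z":0,"turn":0},{"x":28,"y":-144,"z":0,"turn":0},{"x":35,"y":-180,"z":0,"turn":0}]' >/dev/null
python3 -m handwheel '[{"x":5,"y":-30,"z":0,"turn":0},{"x":10,"y":-50,"z":0,"turn":0},{"x":12,"y":-70,"z":0,"turn":0},{"x":13,"y":-79,"z":0,"turn":0},{"x":13,"y":-79,"z":0,"turn":0}]' >/dev/null
python3 -m handwheel '[{"x":0,"y":0,"z":0,"turn":0},{"x":0,"y":0,"z":0,"turn":0},{"x":0,"y":0,"z":0,"turn":0}]' >/dev/null
python3 - <<'E'
from meas import *
c=cam('wrist','w6.png');socks(c)
E
python3 go.py 481,-271,48,98
```

```text
sock px [181. 133.] xy 438 -345 r 13.0 z 0.05 592
sock px [272. 202.] xy 482 -272 r 13.0 z 0.05 470
t 11.38 tcp [ 483.8 -266.2  158.8] yaw 98.1 F [-0.5 -0.  -0.3] w 44.1 j6 -2.28
481,-271,48,98 -> shift [  3.4  -4.4 110.8] turn 0.05065479715801757
```

```bash

python3 -m handwheel '[{"x":2.5,"y":-5.5,"z":20,"turn":0},{"x":2.5,"y":-5.5,"z":45,"turn":0},{"x":2.5,"y":-5.5,"z":75,"turn":0},{"x":2.5,"y":-5.5,"z":100,"turn":0},{"x":2.5,"y":-5.5,"z":111,"turn":0}]' >/dev/null
python3 -m handwheel '[{"x":0,"y":0,"z":0,"turn":0},{"x":0,"y":0,"z":0,"turn":0},{"x":0,"y":0,"z":0,"turn":0},{"x":0,"y":0,"z":0,"turn":0}]' >/dev/null
python3 go.py 482,-272,48,98
python3 -m handwheel '[{"x":0,"y":0,"z":0,"turn":0},{"x":0,"y":0,"z":0,"turn":0},{"x":0,"y":0,"z":0,"turn":0},{"x":0,"y":0,"z":0,"turn":0},{"x":0,"y":0,"z":0,"turn":0}]' 15 40
python3 go.py
python3 -m handwheel '[{"x":0,"y":0,"z":-5,"turn":0},{"x":0,"y":0,"z":-15,"turn":0},{"x":0,"y":0,"z":-40,"turn":0},{"x":0,"y":0,"z":-75,"turn":0},{"x":0,"y":0,"z":-105,"turn":0}]' >/dev/null
python3 -m handwheel '[{"x":0,"y":0,"z":0,"turn":0},{"x":0,"y":0,"z":0,"turn":0},{"x":0,"y":0,"z":0,"turn":0}]' >/dev/null
python3 held.py; python3 go.py 475,270,155,100
```

```text
t 12.13 tcp [ 483.1 -273.8   50.3] yaw 98.0 F [-0.4  0.3  0. ] w 43.5 j6 -2.29
482,-272,48,98 -> shift [0.8 1.9 2.3] turn -0.024828582740283878
t: 12.55
position: [0.4826, -0.2736, 0.0496]
tcp_rot: [0.001, -0.069, 0.998, -0.001]
force: [-0.1, 0.9, 5.4]
gripper_width: 0.0244
t 12.55 tcp [ 482.6 -273.6   49.6] yaw 98.0 F [-0.1  0.9  5.4] w 24.4 j6 -2.29
held: rim at tool z -0.9 centre tool xy -0.5 -1.2 r 14.6 brass bottom tool z 35.5
t 13.27 tcp [ 481.3 -272.8  151.4] yaw 98.0 F [-0.  -0.1 -0.9] w 24.5 j6 -2.29
475,270,155,100 -> shift [-69.  538.5  -2.9] turn -2.037762972091258
```

```bash

python3 -m handwheel '[{"x":-3,"y":24,"z":0,"turn":-0.5},{"x":-8,"y":60,"z":0,"turn":-1},{"x":-13,"y":98,"z":0,"turn":-2},{"x":-18,"y":136,"z":0,"turn":-2},{"x":-22,"y":174,"z":0,"turn":-2}]' >/dev/null
python3 -m handwheel '[{"x":-4,"y":38,"z":0,"turn":0},{"x":-8,"y":76,"z":0,"turn":0},{"x":-12,"y":114,"z":0,"turn":0},{"x":-16,"y":152,"z":0,"turn":0},{"x":-20,"y":190,"z":0,"turn":0}]' >/dev/null
python3 -m handwheel '[{"x":-2,"y":38,"z":0,"turn":0},{"x":-4,"y":76,"z":0,"turn":0},{"x":-6,"y":114,"z":0,"turn":0},{"x":-8,"y":144,"z":0,"turn":0},{"x":-9,"y":172,"z":0,"turn":0}]' >/dev/null
python3 -m handwheel '[{"x":0,"y":0,"z":0,"turn":0},{"x":0,"y":0,"z":0,"turn":0},{"x":0,"y":0,"z":0,"turn":0},{"x":0,"y":0,"z":0,"turn":0},{"x":0,"y":0,"z":0,"turn":0}]' >/dev/null
python3 held.py; python3 go.py 475,270,65,100
```

```text
held: rim at tool z -3.9 centre tool xy 2.1 9.5 r 23.1 brass bottom tool z 35.5
t 14.98 tcp [445.7 262.7 152.6] yaw 99.9 F [ 0.8  0.7 -0.6] w 24.1 j6 -1.28
475,270,65,100 -> shift [-30.1   2.2  87.6] turn -0.1390332208335252
```

```bash

python3 -m handwheel '[{"x":-15,"y":1,"z":0,"turn":0},{"x":-30,"y":2,"z":10,"turn":0},{"x":-30,"y":2,"z":35,"turn":0},{"x":-30,"y":2,"z":65,"turn":0},{"x":-30,"y":2,"z":85,"turn":0}]' >/dev/null
python3 -m handwheel '[{"x":0,"y":0,"z":0,"turn":0},{"x":0,"y":0,"z":0,"turn":0},{"x":0,"y":0,"z":0,"turn":0},{"x":0,"y":0,"z":0,"turn":0}]' >/dev/null
python3 held.py;python3 go.py 475,270,49.5,100
```

```text
held: rim at tool z -4.1 centre tool xy 0.5 13.6 r 28.5 brass bottom tool z 35.5
t 15.78 tcp [475.8 271.3  70.3] yaw 100.0 F [-0.6  0.1 -1.4] w 24.1 j6 -1.29
475,270,49.5,100 -> shift [ 1.1 -1.2 20.8] turn -0.04881205789750709
```

```bash

python3 -m handwheel '[{"x":1,"y":-1,"z":5,"turn":0},{"x":1,"y":-1,"z":10,"turn":0},{"x":1,"y":-1,"z":14,"turn":0},{"x":1,"y":-1,"z":17,"turn":0},{"x":1,"y":-1,"z":19,"turn":0}]' 
python3 -m handwheel '[{"x":0,"y":0,"z":0.5,"turn":0},{"x":0,"y":0,"z":1,"turn":0},{"x":0,"y":0,"z":1,"turn":0},{"x":0,"y":0,"z":1,"turn":0}]'
```

```text
t: 16.2
position: [0.4739, 0.2698, 0.0496]
tcp_rot: [0.0, -0.087, 0.996, -0.0]
force: [-5.8, -2.5, 15.2]
gripper_width: 0.0244
t: 16.53
position: [0.474, 0.2698, 0.0497]
tcp_rot: [0.0, -0.087, 0.996, 0.0]
force: [-5.3, -2.9, 11.2]
gripper_width: 0.0246
```

```bash

python3 -m handwheel '[{"x":0,"y":0,"z":-1,"turn":0},{"x":0,"y":0,"z":-2,"turn":0},{"x":0,"y":0,"z":-2,"turn":0},{"x":0,"y":0,"z":-2,"turn":0},{"x":0,"y":0,"z":-2,"turn":0}]' 44
python3 -m handwheel '[{"x":0,"y":0,"z":-10,"turn":0},{"x":0,"y":0,"z":-30,"turn":0},{"x":0,"y":0,"z":-60,"turn":0},{"x":0,"y":0,"z":-100,"turn":0},{"x":0,"y":0,"z":-110,"turn":0}]'  >/dev/null
python3 -m handwheel '[{"x":0,"y":0,"z":0,"turn":0},{"x":0,"y":0,"z":0,"turn":0},{"x":0,"y":0,"z":0,"turn":0}]' >/dev/null
python3 - <<'E'
from meas import *
c=cam('wrist','w7.png');socks(c)
E
python3 -m handwheel '[{"x":5,"y":-20,"z":0,"turn":0},{"x":12,"y":-52,"z":0,"turn":0},{"x":20,"y":-86,"z":0,"turn":0},{"x":28,"y":-122,"z":0,"turn":0},{"x":36,"y":-156,"z":0,"turn":0}]' >/dev/null
python3 -m handwheel '[{"x":8,"y":-36,"z":0,"turn":0},{"x":16,"y":-72,"z":0,"turn":0},{"x":24,"y":-108,"z":0,"turn":0},{"x":32,"y":-144,"z":0,"turn":0},{"x":41,"y":-180,"z":0,"turn":0}]' >/dev/null
python3 -m handwheel '[{"x":8,"y":-36,"z":0,"turn":0},{"x":16,"y":-72,"z":0,"turn":0},{"x":24,"y":-108,"z":0,"turn":0},{"x":32,"y":-144,"z":0,"turn":0},{"x":41,"y":-180,"z":0,"turn":0}]' >/dev/null
python3 -m handwheel '[{"x":8,"y":-30,"z":0,"turn":0},{"x":16,"y":-55,"z":0,"turn":0},{"x":20,"y":-75,"z":0,"turn":0},{"x":24,"y":-84,"z":0,"turn":0},{"x":24,"y":-84,"z":0,"turn":0}]' >/dev/null
python3 -m handwheel '[{"x":0,"y":0,"z":0,"turn":0},{"x":0,"y":0,"z":0,"turn":0},{"x":0,"y":0,"z":0,"turn":0},{"x":0,"y":0,"z":0,"turn":0}]' >/dev/null
python3 - <<'E'
from meas import *
c=cam('wrist','w8.png');socks(c)
E
python3 go.py 438,-345,48,100
```

```text
t: 16.95
position: [0.4737, 0.2697, 0.0494]
tcp_rot: [-0.0, -0.087, 0.996, -0.0]
force: [-0.5, 0.6, 0.4]
gripper_width: 0.044
sock px [353. 204.] xy 461 328 r 13.0 z 0.05 550
sock px [279. 206.] xy 473 270 r 13.0 z 0.05 480
sock px [356. 259.] xy 513 340 r 13.2 z 0.05 374
sock px [277. 269.] xy 530 277 r 13.2 z 0.05 574
sock px [278. 204.] xy 438 -345 r 13.2 z 0.05 468
t 19.72 tcp [ 438.1 -344.8  160. ] yaw 100.0 F [ 0.  -0.  -0.3] w 43.9 j6 -2.47
438,-345,48,100 -> shift [ 2.00e-01 -1.00e-01  1.12e+02] turn 0.04220709003686807
```

```bash

python3 -m handwheel '[{"x":0,"y":0,"z":20,"turn":0},{"x":0,"y":0,"z":45,"turn":0},{"x":0,"y":0,"z":75,"turn":0},{"x":0,"y":0,"z":100,"turn":0},{"x":0,"y":0,"z":111,"turn":0}]' >/dev/null
python3 -m handwheel '[{"x":0,"y":0,"z":0,"turn":0},{"x":0,"y":0,"z":0,"turn":0},{"x":0,"y":0,"z":0,"turn":0},{"x":0,"y":0,"z":0,"turn":0}]' >/dev/null
python3 go.py 438,-345,48,100
python3 -m handwheel '[{"x":0,"y":0,"z":0,"turn":0},{"x":0,"y":0,"z":0,"turn":0},{"x":0,"y":0,"z":0,"turn":0},{"x":0,"y":0,"z":0,"turn":0},{"x":0,"y":0,"z":0,"turn":0}]' 15 40
python3 -m handwheel '[{"x":0,"y":0,"z":-5,"turn":0},{"x":0,"y":0,"z":-15,"turn":0},{"x":0,"y":0,"z":-40,"turn":0},{"x":0,"y":0,"z":-75,"turn":0},{"x":0,"y":0,"z":-105,"turn":0}]' >/dev/null
python3 -m handwheel '[{"x":0,"y":0,"z":0,"turn":0},{"x":0,"y":0,"z":0,"turn":0},{"x":0,"y":0,"z":0,"turn":0}]' >/dev/null
python3 held.py; python3 go.py 577,290,155,100
```

```text
t 20.47 tcp [ 438.9 -346.6   51.3] yaw 100.0 F [ 0.5 -0.4  0.3] w 43.4 j6 -2.47
438,-345,48,100 -> shift [0.6 1.7 3.3] turn -0.028768627244403433
t: 20.88
position: [0.4385, -0.3463, 0.0506]
tcp_rot: [0.001, -0.087, 0.996, -0.001]
force: [0.2, -0.1, 6.3]
gripper_width: 0.024
held: rim at tool z -0.0 centre tool xy 1.1 -0.7 r 14.9 brass bottom tool z 36.7
t 21.6 tcp [ 437.3 -345.4  152.5] yaw 100.0 F [ 1.  -0.5 -0.6] w 24.2 j6 -2.47
577,290,155,100 -> shift [-247.5  601.6   -1.8] turn -0.039339900392150184
```

```bash

python3 -m handwheel '[{"x":-8,"y":20,"z":0,"turn":0},{"x":-20,"y":48,"z":0,"turn":0},{"x":-34,"y":82,"z":0,"turn":0},{"x":-47,"y":115,"z":0,"turn":0},{"x":-60,"y":147,"z":0,"turn":0}]' >/dev/null
python3 -m handwheel '[{"x":-14,"y":34,"z":0,"turn":0},{"x":-28,"y":68,"z":0,"turn":0},{"x":-42,"y":102,"z":0,"turn":0},{"x":-56,"y":136,"z":0,"turn":0},{"x":-70,"y":170,"z":0,"turn":0}]' >/dev/null
python3 -m handwheel '[{"x":-14,"y":34,"z":0,"turn":0},{"x":-28,"y":68,"z":0,"turn":0},{"x":-42,"y":102,"z":0,"turn":0},{"x":-56,"y":136,"z":0,"turn":0},{"x":-70,"y":170,"z":0,"turn":0}]' >/dev/null
python3 -m handwheel '[{"x":-14,"y":34,"z":0,"turn":0},{"x":-27,"y":66,"z":0,"turn":0},{"x":-38,"y":92,"z":0,"turn":0},{"x":-46,"y":110,"z":0,"turn":0},{"x":-47,"y":114,"z":0,"turn":0}]' >/dev/null
python3 -m handwheel '[{"x":0,"y":0,"z":0,"turn":0},{"x":0,"y":0,"z":0,"turn":0},{"x":0,"y":0,"z":0,"turn":0},{"x":0,"y":0,"z":0,"turn":0},{"x":0,"y":0,"z":0,"turn":0}]' >/dev/null
python3 go.py 577,290,70,100
```

```text
t 23.68 tcp [577.2 287.8 154. ] yaw 99.9 F [ 1.5 -0.1 -0.6] w 24.4 j6 -1.33
577,290,70,100 -> shift [-0.1  2.2 84. ] turn -0.11814171567282017
```

```bash

python3 -m handwheel '[{"x":0,"y":2,"z":15,"turn":0},{"x":0,"y":2,"z":40,"turn":0},{"x":0,"y":2,"z":65,"turn":0},{"x":0,"y":2,"z":80,"turn":0},{"x":0,"y":2,"z":84,"turn":0}]' >/dev/null
python3 -m handwheel '[{"x":0,"y":0,"z":0,"turn":0},{"x":0,"y":0,"z":0,"turn":0},{"x":0,"y":0,"z":0,"turn":0},{"x":0,"y":0,"z":0,"turn":0}]' >/dev/null
python3 go.py 577,290,50.6,100
```

```text
t 24.43 tcp [577.7 291.2  72. ] yaw 100.0 F [-0.1 -0.2 -1. ] w 24.0 j6 -1.33
577,290,50.6,100 -> shift [ 1.  -1.1 21.4] turn -0.04151357889551832
```

```bash

python3 -m handwheel '[{"x":1,"y":-1,"z":5,"turn":0},{"x":1,"y":-1,"z":10,"turn":0},{"x":1,"y":-1,"z":14,"turn":0},{"x":1,"y":-1,"z":17,"turn":0},{"x":1,"y":-1,"z":19.5,"turn":0}]' 
python3 -m handwheel '[{"x":0,"y":0,"z":0.5,"turn":0},{"x":0,"y":0,"z":1,"turn":0},{"x":0,"y":0,"z":1,"turn":0},{"x":0,"y":0,"z":1,"turn":0}]'
```

```text
t: 24.85
position: [0.5759, 0.2898, 0.0506]
tcp_rot: [0.0, -0.087, 0.996, 0.0]
force: [-3.2, -2.0, 12.4]
gripper_width: 0.0239
t: 25.18
position: [0.5761, 0.2898, 0.0506]
tcp_rot: [0.0, -0.087, 0.996, 0.0]
force: [-3.0, -1.1, 6.6]
gripper_width: 0.0245
```

```bash

python3 -m handwheel '[{"x":0,"y":0,"z":-1,"turn":0},{"x":0,"y":0,"z":-2,"turn":0},{"x":0,"y":0,"z":-2,"turn":0},{"x":0,"y":0,"z":-2,"turn":0},{"x":0,"y":0,"z":-2,"turn":0}]' 44
python3 -m handwheel '[{"x":0,"y":0,"z":-10,"turn":0},{"x":0,"y":0,"z":-30,"turn":0},{"x":0,"y":0,"z":-65,"turn":0},{"x":0,"y":0,"z":-105,"turn":0},{"x":0,"y":0,"z":-140,"turn":0}]'  >/dev/null
python3 -m handwheel '[{"x":0,"y":0,"z":0,"turn":0},{"x":0,"y":0,"z":0,"turn":0},{"x":0,"y":0,"z":0,"turn":0}]' >/dev/null
python3 - <<'E'
from meas import *
c=cam('wrist','w9.png');socks(c)
E
python3 -m handwheel '[{"x":6,"y":-18,"z":0,"turn":0},{"x":16,"y":-48,"z":0,"turn":0},{"x":28,"y":-82,"z":0,"turn":0},{"x":39,"y":-115,"z":0,"turn":0},{"x":50,"y":-148,"z":0,"turn":0}]' >/dev/null
python3 -m handwheel '[{"x":11,"y":-34,"z":0,"turn":0},{"x":22,"y":-68,"z":0,"turn":0},{"x":33,"y":-102,"z":0,"turn":0},{"x":44,"y":-136,"z":0,"turn":0},{"x":55,"y":-170,"z":0,"turn":0}]' >/dev/null
python3 -m handwheel '[{"x":11,"y":-34,"z":0,"turn":0},{"x":22,"y":-68,"z":0,"turn":0},{"x":33,"y":-102,"z":0,"turn":0},{"x":44,"y":-136,"z":0,"turn":0},{"x":55,"y":-170,"z":0,"turn":0}]' >/dev/null
python3 -m handwheel '[{"x":10,"y":-30,"z":0,"turn":0.5},{"x":20,"y":-56,"z":0,"turn":1},{"x":28,"y":-72,"z":0,"turn":2},{"x":32,"y":-80,"z":0,"turn":2},{"x":32,"y":-80,"z":0,"turn":2}]' 60 >/dev/null
python3 -m handwheel '[{"x":0,"y":0,"z":0,"turn":0},{"x":0,"y":0,"z":0,"turn":0},{"x":0,"y":0,"z":0,"turn":0},{"x":0,"y":0,"z":0,"turn":0}]' >/dev/null
python3 go.py 485,-304,42,98
python3 - <<'E'
from meas import *
c=cam('wrist','w10.png')
E
```

```text
t: 25.6
position: [0.5758, 0.2897, 0.0509]
tcp_rot: [-0.0, -0.087, 0.996, -0.0]
force: [-0.9, 0.2, -0.2]
gripper_width: 0.0441
sock px [351.  66.] xy 462 328 r 13.0 z 0.05 459
sock px [276.  68.] xy 474 270 r 12.9 z 0.05 324
sock px [351. 135.] xy 513 341 r 13.0 z 0.05 386
sock px [274. 142.] xy 530 278 r 12.9 z 0.05 282
sock px [279. 194.] xy 575 290 r 13.0 z 0.05 358
sock px [345. 196.] xy 567 349 r 13.1 z 0.05 414
t 28.32 tcp [ 485.5 -301.8  191.4] yaw 98.1 F [ 0.8  1.  -0.5] w 60.1 j6 -2.33
485,-304,42,98 -> shift [  0.9  -2.1 149.4] turn 0.06591005130127314
```

View pics/w10.png

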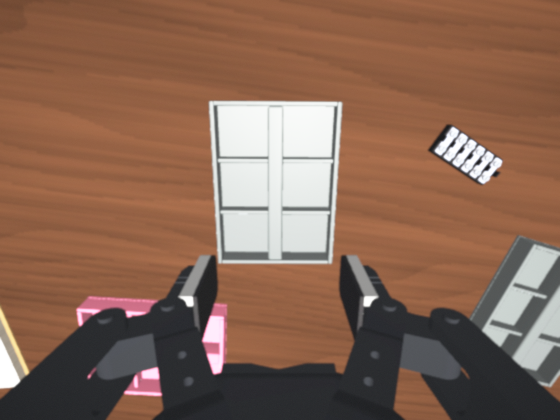

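The wrist view shows tray_b empty, with rim corners at about (210,102), (341,102), (333,263) and (220,263). All six sockets stand at z≈0.05 in tray_a. Next I get tray_b's pose from the corners, and tray_c's again from the top camera.

```bash
cat > fit.py <<'E'
from meas import *
def fit(c,seed,z=.024,xy0=None,thr=130,smax=90):
    hsv=cv2.cvtColor(c['img'],cv2.COLOR_RGB2HSV); P=pts(c)
    g=((hsv[...,1]<smax)&(P[...,2]>-.012)&(P[...,2]<.06)&(P[...,2]!=0)).astype(np.uint8)
    g=cv2.morphologyEx(g,cv2.MORPH_CLOSE,np.ones((5,5)))
    k,l,st,_=cv2.connectedComponentsWithStats(g); i=l[seed[1],seed[0]]
    cs,_=cv2.findContours((l==i).astype(np.uint8),cv2.RETR_EXTERNAL,cv2.CHAIN_APPROX_NONE)
    q=max(cs,key=cv2.contourArea).reshape(-1,2)
    w=np.array([ray(c,a,b,z)[:2]*1000 for a,b in q],np.float32)
    (x,y),(a,b),an=cv2.minAreaRect(w)
    if a<b:a,b,an=b,a,an+90
    print('rect centre',round(x,1),round(y,1),'size',round(a),round(b),'axis',round((an+90)%180-90,1))
E
python3 - <<'E'
from fit import *
c=cam('wrist')
k=np.array([ray(c,u,v,.024)[:2]*1000 for u,v in((210,102),(341,102),(333,263),(220,263))])
print('corners',k.round(), k.mean(0).round(1),[np.linalg.norm(k[i]-k[i-1]).round(1) for i in range(4)])
d=k[0]-k[3]+k[1]-k[2];print('axis',np.degrees(np.arctan2(-d[1],-d[0])).round(1))
fit(c,(240,180))
c=cam('top','t2.png'); fit(c,(257,160)); fit(c,(152,200))
E
python3 go.py
```

```text
corners [[ 416. -373.]
 [ 399. -259.]
 [ 557. -235.]
 [ 573. -351.]] [ 486.2 -304.5] [np.float64(158.8), np.float64(115.8), np.float64(158.9), np.float64(117.2)]
axis 8.3
rect centre 486.0 -305.4 size 162 120 axis 7.7
rect centre 591.9 9.6 size 166 120 axis -9.1
rect centre 520.3 -18.7 size 1782 1265 axis 89.8
t 28.47 tcp [ 485.4 -302.3  191.5] yaw 98.0 F [-0.5 -0.3  0.3] w 60.3 j6 -2.33
```

```bash

python3 -m handwheel '[{"x":0,"y":-2.5,"z":25,"turn":0},{"x":0,"y":-2.5,"z":60,"turn":0},{"x":0,"y":-2.5,"z":95,"turn":0},{"x":0,"y":-2.5,"z":120,"turn":0},{"x":0,"y":-2.5,"z":125,"turn":0}]' 42 >/dev/null
python3 -m handwheel '[{"x":0,"y":0,"z":0,"turn":0},{"x":0,"y":0,"z":0,"turn":0},{"x":0,"y":0,"z":0,"turn":0},{"x":0,"y":0,"z":0,"turn":0}]' >/dev/null
python3 go.py 486,-305,27,98
```

```text
t 29.22 tcp [ 486.7 -306.2   69.2] yaw 98.0 F [-0.1 -0.8  0.1] w 41.8 j6 -2.33
486,-305,27,98 -> shift [ 0.6  1.4 42.2] turn -0.035306127285650746
```

```bash

python3 -m handwheel '[{"x":0.5,"y":1,"z":15,"turn":0},{"x":0.5,"y":1,"z":28,"turn":0},{"x":0.5,"y":1,"z":36,"turn":0},{"x":0.5,"y":1,"z":41,"turn":0},{"x":0.5,"y":1,"z":41,"turn":0}]'
python3 -m handwheel '[{"x":0,"y":0,"z":0,"turn":0},{"x":0,"y":0,"z":0,"turn":0},{"x":0,"y":0,"z":0,"turn":0}]'
python3 -m handwheel '[{"x":0,"y":0,"z":0,"turn":0},{"x":0,"y":0,"z":0,"turn":0},{"x":0,"y":0,"z":0,"turn":0},{"x":0,"y":0,"z":0,"turn":0},{"x":0,"y":0,"z":0,"turn":0}]' 5 60
python3 -m handwheel '[{"x":0,"y":0,"z":0,"turn":0},{"x":0,"y":0,"z":0,"turn":0},{"x":0,"y":0,"z":0,"turn":0}]'
```

```text
t: 29.63
position: [0.4841, -0.304, 0.0236]
tcp_rot: [-0.001, -0.069, 0.998, 0.001]
force: [0.5, -0.3, 0.9]
gripper_width: 0.042
t: 29.88
position: [0.4852, -0.3048, 0.0261]
tcp_rot: [0.001, -0.069, 0.998, -0.0]
force: [0.4, 0.4, 0.2]
gripper_width: 0.042
t: 30.3
position: [0.4851, -0.3047, 0.026]
tcp_rot: [0.0, -0.069, 0.998, -0.0]
force: [0.4, -0.1, 3.1]
gripper_width: 0.0122
t: 30.55
position: [0.4851, -0.3047, 0.0259]
tcp_rot: [0.0, -0.069, 0.998, -0.0]
force: [0.2, 1.2, 5.3]
gripper_width: 0.0126
```

```bash

python3 -m handwheel '[{"x":0,"y":0,"z":-4,"turn":0},{"x":0,"y":0,"z":-14,"turn":0},{"x":0,"y":0,"z":-35,"turn":0},{"x":0,"y":0,"z":-60,"turn":0},{"x":0,"y":0,"z":-90,"turn":0}]'
python3 -m handwheel '[{"x":0,"y":0,"z":-15,"turn":0},{"x":0,"y":0,"z":-20,"turn":0},{"x":0,"y":0,"z":-20,"turn":0},{"x":0,"y":0,"z":-20,"turn":0},{"x":0,"y":0,"z":-20,"turn":0}]'
python3 - <<'E'
from meas import *
cam('wrist','w11.png');cam('scene','s11.png')
a=cv2.imread('pics/w11.png');b=cv2.imread('pics/s11.png')
cv2.imwrite('pics/m11.png',cv2.resize(np.hstack([a,b]),(800,300)))
E
```

```text
t: 30.97
position: [0.4836, -0.3036, 0.1142]
tcp_rot: [-0.002, -0.069, 0.998, 0.002]
force: [0.7, 0.5, -2.4]
gripper_width: 0.0122
t: 31.38
position: [0.484, -0.3039, 0.133]
tcp_rot: [-0.001, -0.069, 0.998, 0.001]
force: [-1.0, 0.3, -1.8]
gripper_width: 0.0122
```

View pics/m11.png

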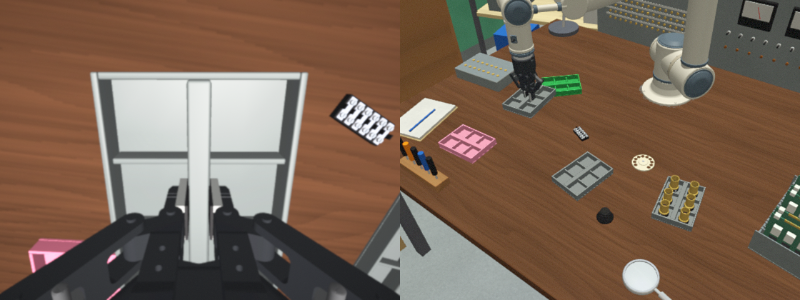

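Tray_b hangs level from its rib (wrist view, rib at (200,170); scene view, (527,98)). Now I carry it over tray_c.

```bash

python3 -m handwheel '[{"x":-8,"y":16,"z":0,"turn":0},{"x":-20,"y":40,"z":0,"turn":0},{"x":-34,"y":68,"z":0,"turn":0},{"x":-48,"y":96,"z":0,"turn":0},{"x":-62,"y":124,"z":0,"turn":0}]' >/dev/null
python3 -m handwheel '[{"x":-14,"y":28,"z":0,"turn":0},{"x":-28,"y":56,"z":0,"turn":0},{"x":-42,"y":84,"z":0,"turn":0},{"x":-56,"y":112,"z":0,"turn":0},{"x":-70,"y":138,"z":0,"turn":0}]' >/dev/null
python3 -m handwheel '[{"x":-10,"y":20,"z":0,"turn":0},{"x":-18,"y":35,"z":0,"turn":0},{"x":-18,"y":35,"z":0,"turn":5},{"x":-18,"y":35,"z":0,"turn":11},{"x":-18,"y":35,"z":0,"turn":17}]' >/dev/null
python3 -m handwheel '[{"x":0,"y":0,"z":0,"turn":0},{"x":0,"y":0,"z":0,"turn":0},{"x":0,"y":0,"z":0,"turn":0},{"x":0,"y":0,"z":0,"turn":0},{"x":0,"y":0,"z":0,"turn":0}]' >/dev/null
python3 go.py 592.6,10.3,70,81
python3 - <<'E'
from fit import *
c=cam('wrist','w12.png')
E
```

```text
t 33.15 tcp [592.2  10.3 135.1] yaw 81.0 F [-0.4  0.4 -1.6] w 12.5 j6 -1.45
592.6,10.3,70,81 -> shift [-0.5  0.1 65.1] turn 0.02656410045499058
```

View pics/w12.png

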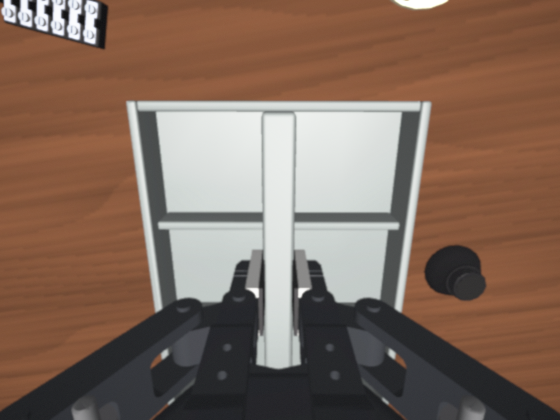

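The held tray covers tray_c, as expected, and its edges are square to the jaws (corners at about (133,103) and (427,103)). I lower it close and check.

```bash

python3 -m handwheel '[{"x":0,"y":0,"z":15,"turn":0},{"x":0,"y":0,"z":35,"turn":0},{"x":0,"y":0,"z":55,"turn":0},{"x":0,"y":0,"z":67,"turn":0},{"x":0,"y":0,"z":72,"turn":0}]' >/dev/null
python3 -m handwheel '[{"x":0,"y":0,"z":0,"turn":0},{"x":0,"y":0,"z":0,"turn":0},{"x":0,"y":0,"z":0,"turn":0},{"x":0,"y":0,"z":0,"turn":0}]' >/dev/null
python3 - <<'E'
from fit import *
s=telemetry.read_state();M=rot(s['tcp_rot']);p=np.array(s['position'])*1000
z=(p[2]-2)/1000
c=cam('wrist')
k=np.array([ray(c,u,v,z)*1000 for u,v in((133,103),(427,103))]);print('held near corners in tool',((k-p)@M).round(1))
c=cam('scene','s13.png')
cv2.imwrite('pics/m13.png',cv2.resize(c['img'][190:300,190:330,::-1],(700,550)))
E
python3 go.py 592.6,10.3,51,81
```

```text
held near corners in tool [[ 77.9 -56.6   1.8]
 [ 78.   56.8   1.8]]
t 34.05 tcp [592.8  10.4  64.5] yaw 81.0 F [ 0.4 -0.2 -2. ] w 12.3 j6 -1.45
592.6,10.3,51,81 -> shift [ 0.2 -0.2 13.5] turn -0.03431179650232252
```

View pics/m13.png

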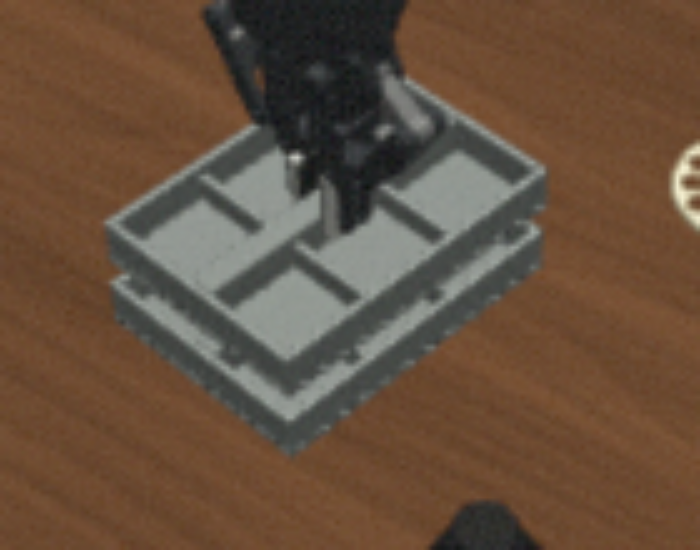

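Scene crop: tray_b sits level about 14 mm above tray_c, with its corners directly over those below ((110,225)/(112,285), (290,370)/(292,420), (545,170)/(542,235)). I set it down.

```bash

python3 -m handwheel '[{"x":0,"y":0,"z":3,"turn":0},{"x":0,"y":0,"z":6,"turn":0},{"x":0,"y":0,"z":9,"turn":0},{"x":0,"y":0,"z":12,"turn":0},{"x":0,"y":0,"z":13.5,"turn":0}]'
python3 -m handwheel '[{"x":0,"y":0,"z":1,"turn":0},{"x":0,"y":0,"z":1.5,"turn":0},{"x":0,"y":0,"z":1.5,"turn":0},{"x":0,"y":0,"z":1.5,"turn":0}]'
```

```text
t: 34.47
position: [0.5921, 0.0104, 0.0499]
tcp_rot: [-0.0, 0.079, 0.997, -0.0]
force: [-3.8, -0.3, 10.0]
gripper_width: 0.0126
t: 34.8
position: [0.5923, 0.0104, 0.0499]
tcp_rot: [0.0, 0.079, 0.997, -0.0]
force: [-4.8, 0.1, 6.7]
gripper_width: 0.0127
```

Contact came at TCP 49.9 mm, as predicted. I release and retreat clear.

```bash

python3 -m handwheel '[{"x":0,"y":0,"z":-1,"turn":0},{"x":0,"y":0,"z":-1,"turn":0},{"x":0,"y":0,"z":-1,"turn":0},{"x":0,"y":0,"z":-1,"turn":0},{"x":0,"y":0,"z":-1,"turn":0}]' 42
python3 -m handwheel '[{"x":0,"y":0,"z":-10,"turn":0},{"x":0,"y":0,"z":-30,"turn":0},{"x":0,"y":0,"z":-60,"turn":0},{"x":0,"y":0,"z":-95,"turn":0},{"x":0,"y":0,"z":-130,"turn":0}]'  >/dev/null
python3 -m handwheel '[{"x":30,"y":0,"z":-10,"turn":0},{"x":65,"y":0,"z":-20,"turn":0},{"x":100,"y":0,"z":-20,"turn":0},{"x":130,"y":0,"z":-20,"turn":0},{"x":150,"y":0,"z":-20,"turn":0}]'  >/dev/null
python3 -m handwheel '[{"x":0,"y":0,"z":0,"turn":0},{"x":0,"y":0,"z":0,"turn":0},{"x":0,"y":0,"z":0,"turn":0},{"x":0,"y":0,"z":0,"turn":0},{"x":0,"y":0,"z":0,"turn":0}]' >/dev/null
python3 go.py
python3 - <<'E'
from fit import *
c=cam('top'); socks(c); P=pts(c); print('dial',P[225,223]); fit(c,(257,160),z=.048)
c=cam('scene','s14.png'); 
E
```

```text
t: 35.22
position: [0.5922, 0.0104, 0.049]
tcp_rot: [-0.0, 0.079, 0.997, -0.0]
force: [-0.3, -0.5, 0.8]
gripper_width: 0.0419
t 36.47 tcp [444.7  33.8 199.1] yaw 80.9 F [ 0.4  0.9 -0.9] w 42.1 j6 -1.41
sock px [387.  78.] xy 880 -355 r 18.5 z 0.06 12
sock px [404.  80.] xy 873 -411 r 21.0 z 0.059 16
sock px [419.  78.] xy 873 -449 r 29.6 z 0.06 26
sock px [432.  81.] xy 865 -490 r 11.5 z 0.057 9
sock px [381.  85.] xy 854 -337 r 5.2 z 0.041 2
sock px [170. 174.] xy 573 290 r 14.4 z 0.052 38
sock px [150. 177.] xy 564 348 r 13.2 z 0.052 46
sock px [174. 189.] xy 528 276 r 12.8 z 0.052 33
sock px [152. 194.] xy 512 340 r 12.9 z 0.052 33
sock px [176. 208.] xy 471 269 r 13.3 z 0.052 33
sock px [156. 212.] xy 459 328 r 13.4 z 0.052 42
sock px [548. 238.] xy 388 -785 r 10.2 z 0.055 34
sock px [530. 239.] xy 382 -735 r 9.9 z 0.056 33
sock px [539. 238.] xy 384 -762 r 10.0 z 0.054 37
sock px [502. 242.] xy 374 -656 r 10.0 z 0.055 33
sock px [512. 241.] xy 378 -683 r 9.5 z 0.057 30
sock px [521. 240.] xy 381 -711 r 11.7 z 0.058 33
sock px [484. 244.] xy 370 -605 r 9.8 z 0.057 36
sock px [493. 243.] xy 372 -632 r 10.4 z 0.056 33
sock px [552. 255.] xy 338 -792 r 9.5 z 0.055 35
sock px [524. 258.] xy 330 -714 r 9.5 z 0.058 35
sock px [534. 257.] xy 332 -740 r 9.1 z 0.057 30
sock px [542. 256.] xy 335 -767 r 9.7 z 0.055 30
sock px [506. 260.] xy 325 -663 r 9.9 z 0.058 33
sock px [515. 259.] xy 328 -689 r 10.4 z 0.057 36
sock px [487. 262.] xy 320 -612 r 9.7 z 0.056 34
sock px [496. 261.] xy 323 -637 r 10.7 z 0.056 34
dial [0.34585255 0.07665922 0.50567432]
rect centre 514.8 -19.0 size 1752 1244 axis 89.8
```

View pics/s14.png

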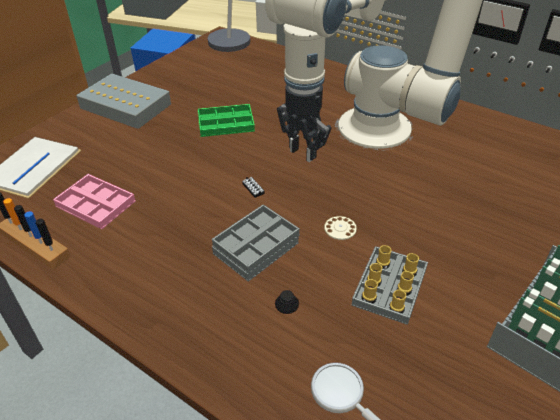

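The scene view shows all six sockets upright in tray_a at about (390,283). Tray_b is stacked squarely on tray_c at (256,240), and the dial wheel is still at (340,228). The gripper is clear of everything, so I hand in.

```bash
python3 -c "
from plant import ticket; print(ticket.job_done())"
```

```text
the job is handed in; nothing more can be done
None
```

I filled tray_a with the loose socket and both of tray_b's sockets, then lifted the empty tray_b by its rib and set it on tray_c. I handed the job in at about t = 36.5 s; no verdict was reported.

**Checks that passed**
- **Sockets:** the last top view found all six in tray_a's pockets, with rims at about 0.05 m. The last scene picture shows them upright.
- **Stack:** tray_b touched down at TCP height 49.9 mm, where about 50 mm was predicted. The pictures show it level and corner over corner on tray_c.
- **Dial wheel:** it is at the same pixel, (340,228), in the scene view as at the start.
- **Gripper:** it is open, about 0.2 m up and clear of everything.

**Checks that failed or disagreed**
- **Stack and dial from above:** the arm blocked the top camera, so its last stack fit and dial reading were no use. I judged both from the scene picture instead.
- **Camera agreement:** the top and wrist cameras differed by 1–4 mm. I used the wrist values for sockets and tray_b; tray_c came from the top camera with a small correction.
- **Gripper opening:** it read about 24 mm on the 26 mm socket shells and about 12.5 mm on the 14 mm rib.

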